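# Close a double mould in the bench screw press

### The job

Slide the closed two-part mould gently along the press bed until it is fully home against the stop under the platen. Then wind the crank clockwise until you feel the platen bear on the mould, give it one quarter turn more and no further (over-pressing cracks the mould), and let go, leaving everything else on the bench alone.

Things in the scene. Friction and masses are not known exactly. Their poses are not given: they have to be found in the camera images.
- bed: base of a bench screw press, fixed to the bench, 400 x 240 mm, grey. Origin at bench height on the screw's vertical axis; +x points from the open front, where the mould goes in, to the back stop. Its flat steel top, on which the mould slides, is 30 mm above the origin. Two guide rails along x, 124 mm apart inside, stand 16 mm above that top and flare at the front.
- stop (a point): middle of the stop bar that crosses the back end of the guide rails: on the bar's face towards the front, 100 mm behind the screw's axis, 43 mm above the bench. The mould's leading end comes to rest here.
- frame: frame of the press; origin and axes are those of the bed. Columns of 24 mm diameter at y = +-96 mm carry a fixed head, 56 mm deep (x), 236 mm wide (y), 156 to 192 mm above the bench. A sprung steel platen, 100 x 100 mm, hangs under it on the screw's axis; with the crank at 0 it is 12 to 24 mm above the mould's top, hidden how much. Hub and screw end reach 226 mm above the bench.
- mould: closed two-part plastic mould, 200 (x) x 120 (y) x 26 mm, 0.3 to 0.6 kg, lying between the guide rails, 45 to 75 mm short of the stop. White top with six rectangular outlines. Origin: centre of its underside; x along the rails, towards the stop. Home, its origin lies on the screw's axis. Push it at the end nearer the robot, which when home is 72 mm in front of the head.
- crank (a joint): crank angle in rad, 0 to 16, growing clockwise seen from above; clockwise lowers the platen, 20 mm a turn. In the bed's frame the arm's azimuth from +x is 1.745 minus this angle. Winding takes a steady 5 to 7 N at the handle; where the platen's preloaded spring comes to bear on the mould this steps up by about 3 N, then by 2.7 N more per quarter turn.
- handle (a point): middle of the crank's black upright handle, 60 mm from the screw's axis, 258 mm above the bench at all angles. The handle is a freely spinning round grip, 22 mm in diameter, 220 to 276 mm above the bench; the crank arm below it is 208 to 218 mm high. Friction keeps the crank where it is let go. At the start (0 to 2.6 rad) it is never at the front.
- bowl: loose steel bowl, 150 mm across, 70 mm high, a bystander left of the press; origin under its centre.
- spare_mould: loose spare mould like the one in the press, lying flat on the bench right of the press, a bystander; origin under its centre.
- jar: loose amber glass jar with a steel lid, 72 mm diameter, 100 mm high, a bystander left of the press, beyond the bowl; origin under its centre.

How it is judged:
By the outcome, as a careful person would: the job done as asked, in the order asked, and still so for the second after the job is handed in, with the robot touching nothing.
It also fails if it takes over 67 s, if anything falls off the work surface, if the arm or the gripper's body presses on something with over 40 N, if the wrist force passes 120 N, or if a joint passes its speed limit or range.

### The arm

A 6-joint arm with a two-finger parallel gripper is mounted at the origin on the work surface. World frame = base frame: x ahead of the robot, y to its left, z up, the work surface at z = 0. Lengths are in m, angles in rad, forces in N, time in s.
With the tool pointing down it reaches from about 0.375 to 0.9 m from the base axis. Payload 3.1 kg.
Tool frame: the origin (TCP) lies between the finger pads; the fingertips stand 17 mm ahead of it and the grasp point (between the pads) lies 2 mm behind it; z points along the fingers, y is the line along which they close (so a half turn about z gives the same grasp; the last joint's range is limited). The gripper opens to 85 mm and grips with 20 to 120 N. Pads are 22 mm wide; open, the fingers measure 114 mm over their backs; the gripper's body (76 mm by 85 mm) begins 54 mm behind the grasp point. The pads swing forward as they close: fully open they stand 13 mm farther back than shut.
Start: joints at [-1.508, 0.527, 1.433, -0, 1.181, -0.178], TCP at [0.149, -0.607, 0.248] pointing down, gripper open.
Joint ranges: [-3.08, 3.08], [-0.75, 2.2], [0.22, 2.44], [-1.43, 4.57], [0, 2.65], [-2.85, 2.85]. Speed limits (rad/s): [2.79, 2.79, 3.14, 3.14, 3.14, 3.14].

### API

Orientations are given as a unit quaternion [x, y, z, w].
In Python, from station import sense, vision, order gives the robot as it stands.
- The arm moves only by the shell command python3 -m crank 'ROWS' [OPENING] [FORCE]. ROWS is JSON, a list of rows, each an object with "dp": the shift along the world's x, y, z in units of 30 mm (1.0 is 30 mm), a list of three; "angular": the turn, a rotation vector about the world's x, y, z in degrees, a list of three. In form: [{"dp": [dx, dy, dz], "angular": [ax, ay, az]}, ...]. A call has 1 to 20 rows; each row shifts and turns the commanded pose from where the row before left it; what a row does not reach is not made up. A row lasts 1/10 s, in which the tool goes at most 50 mm and 8.59 degrees, less where a joint would pass 70% of its speed; a pose out of reach is approached as far as the arm can. A call is refused whole if a number of a shift passes 1 or a number of a turn 8.59, either way. A call with a gripper value outside its range is refused whole. OPENING is the closure, from 0 (fully open) to 1 (shut), set as the call begins (- or left out, the last holds). The fingers move at their own pace and stop on an object; FORCE is the grip in N (left out, the last holds). Time passes only in rows, so rows that do not move let the fingers close. It gives the time, the measured TCP pose, the force, the opening and the grip force at its end, in the units of the state.
- sense(): the state, without advancing time (a new reading comes with each control period).
- vision.snapshot(name): name is "side" or "top"; returns a dict with "image" (400x640x3 uint8, blue, green, red), "range_z" (400x640 float32, m along the optical axis (not along the pixel's ray), 0 where there is no reading), "mtx" (3x3 intrinsics, pixels), "pose" (4x4, takes a point from camera to world coordinates). Camera axes: x right, y down, z forward; pixel columns grow to the right and rows downward; lengths in m; the calibration is good to about 2 mm. A picture is of the moment at which its call begins.
- order.sign_off(): hands the job in; it is judged then, once.
The state is a dict: "t": time; "q": joint angles; "qd": joint speeds; "tau": joint torques, N m; "tcp_pos": TCP position; "tool_rot": TCP orientation; "force": force on the tool from outside, world axes, zero at the start; "ft_torque": the same for the moment, N m; "finger_gap": opening from 0.0 (shut) to 1.0 (fully open); "gripper_force": force on a finger pad.
Only numpy, scipy, OpenCV 4.12 (cv2) and the standard library are available. Lean on these libraries where they do the work, as an engineer would, in place of code of your own. Each camera call takes 0.05 s, during which the arm holds its last target. There are 200 camera calls.

## Working session

There is one attempt and no reset: what is moved stays moved. The work goes in short steps, Python scripts to look and compute and a shell command to move; the robot and the scene stay as the last step left them, time stands still between calls to the robot, and variables do not carry over. Pictures are saved under pics/ and viewed, at most 10 in all, crops included, and the job is handed in when it is done.

```bash
ls; mkdir -p pics; python3 - <<'E'
from station import sense,vision
import cv2,numpy as np
for n in("side","top"):
    s=vision.snapshot(n); cv2.imwrite(f"pics/{n}0.png",s["image"]); np.savez(f"{n}0.npz",**s)
    print(n,s["mtx"].tolist(),s["pose"].round(4).tolist())
s=sense();print(s)
E
```

```text
pics
side [[428.5506333653859, 0.0, 321.3007477306952], [0.0, 428.5506333653859, 202.452693703967], [0.0, 0.0, 1.0]] [[-0.9311, -0.1865, 0.3134, 0.2018], [-0.3645, 0.5015, -0.7846, 0.8936], [-0.0108, -0.8448, -0.5349, 0.8007], [0.0, 0.0, 0.0, 1.0]]
top [[365.0561985728211, 0.0, 322.27825346473895], [0.0, 365.0561985728211, 204.99055257922345], [0.0, 0.0, 1.0]] [[0.0318, -0.9777, 0.2077, 0.3089], [-0.9995, -0.0315, 0.0047, -0.0324], [0.002, -0.2077, -0.9782, 1.2837], [0.0, 0.0, 0.0, 1.0]]
{'t': 0.1, 'q': array([-1.50854626e+00,  5.28382686e-01,  1.43379770e+00,  9.90084927e-06,
        1.18139142e+00, -1.78516204e-01]), 'qd': array([ 0.00063526, -0.00241842, -0.00320901,  0.00019229, -0.00021383,
        0.00091449]), 'tau': array([-1.06857383e-04, -4.43305027e+01, -1.78586930e+01, -2.36166288e-04,
        3.91411566e-03, -2.51164755e-05]), 'tcp_pos': array([ 0.14901142, -0.60633848,  0.24741813]), 'tool_rot': array([ 9.92762437e-01,  1.20090648e-01,  6.20649360e-05, -9.87638811e-04]), 'force': array([ 0.28155881, -0.53890073, -0.34123789]), 'ft_torque': array([-0.02783303,  0.05656951,  0.04324521]), 'gripper_force': 0.0, 'finger_gap': 1.001433490105109}
```

View pics/side0.png

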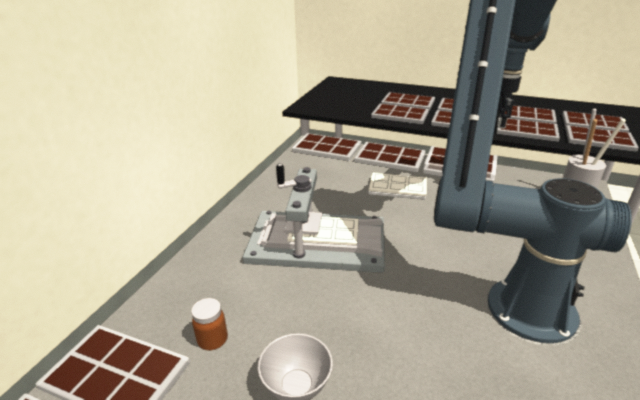

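View pics/top0.png

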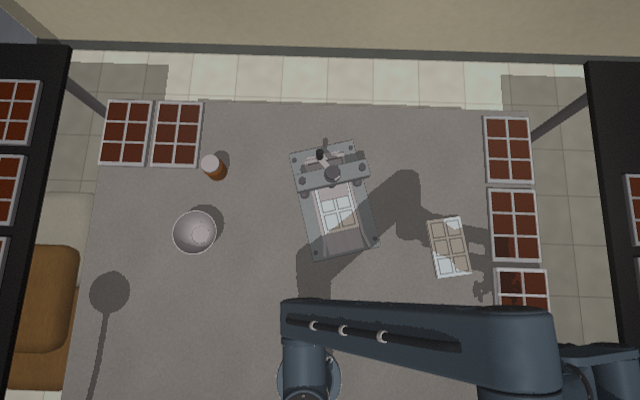

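The side view shows the press at about (315,240), the handle at (281,174), the hub at (302,183), the mould at (325,231), the jar at (209,325) and the bowl at (295,368). In the top view the head is at (330,178), the hub at (332,174), the handle at (320,155), the mould at (336,208) and the spare mould at (449,246).

```bash
cat >h.py <<'E'
import numpy as np,cv2
def cloud(s):
    d=s["range_z"];v,u=np.mgrid[:400,:640];K=s["mtx"]
    P=np.stack([(u-K[0,2])/K[0,0]*d,(v-K[1,2])/K[1,1]*d,d],-1)@s["pose"][:3,:3].T+s["pose"][:3,3]
    P[d==0]=np.nan; return P
def ray(s,u,v,z):
    r=s["pose"][:3,:3]@np.linalg.solve(s["mtx"],[u,v,1]);o=s["pose"][:3,3]
    return o+r*(z-o[2])/r[2]
def rect(pts): 
    c,sz,a=cv2.minAreaRect(pts[:,:2].astype(np.float32)*1000);return np.round(c,1),np.round(sz,1),round(a,2),len(pts)
E
python3 - <<'E'
from h import *
for n,(u0,u1,v0,v1) in {"top":(285,385,130,265),"side":(235,392,155,275)}.items():
    s=np.load(n+"0.npz");P=cloud(s);I=s["image"].astype(int)
    W=np.zeros((400,640),bool);W[v0:v1,u0:u1]=1
    z=P[...,2]
    print(n,"hist",np.histogram(z[W&(z==z)],bins=np.arange(-.01,.3,.01))[0])
    bright=I.min(-1)
    for nm,m in {"bed":(z>.022)&(z<.038),"mouldtop":(z>.05)&(z<.063)&(bright>120),"head":(z>.184)&(z<.2),"hub":(z>.205)&(z<.232),"handle":(z>.235)&(z<.3),"black":(I.max(-1)<40)&(z>.2)&(z<.3)}.items():
        m=m&W
        k,l,st,_=cv2.connectedComponentsWithStats(m.astype(np.uint8))
        if k<2: print(nm,"none");continue
        b=l==1+st[1:,4].argmax(); print(nm,rect(P[b]),P[b].mean(0).round(4),np.argwhere(b).mean(0).round(1))
s=np.load("top0.npz");c=s["image"][125:270,280:390];cv2.imwrite("pics/c1.png",cv2.resize(c,None,fx=4,fy=4,interpolation=2))
E
```

```text
top hist [2655 3169   11 2464 1309  541 1204  103  269  109    7    2    3    0
    0    0    1   48   58  260  791  117   99  147    9    9    6   13
   37    1]
bed (array([528.1, -84.8]), array([246.4, 239.7]), 15.22, 2631) [ 0.4964 -0.0907  0.0289] [228.  340.1]
mouldtop (array([561.9, -73.6]), array([158.1, 130.7]), 15.03, 1076) [ 0.5471 -0.0769  0.0564] [211.9 336.8]
head (array([640.5, -54.1]), array([ 57.7, 235.5]), 15.24, 1017) [ 0.6378 -0.0537  0.1918] [174.8 331.7]
hub (array([657. , -44.9]), array([90.2, 50. ]), 27.18, 275) [ 0.6462 -0.0462  0.2193] [169.4 329.6]
handle (array([683.8, -14.2]), array([18.2, 21.1]), 3.07, 72) [ 0.6812 -0.0143  0.2647] [153.  319.5]
black (array([676.7,  -8.3]), array([4. , 0.4]), 54.3, 4) [ 0.6767 -0.0084  0.2377] [157.5 317.5]
side hist [5209 3535  617 3440  953  757 1153   58  415   62   31   28   26   27
   24   23   15  100   99  181  481  136  146  106   25   30   26   27
   30    0]
bed (array([599.7, -65.2]), array([399.4, 247.3]), 15.1, 3328) [ 0.5727 -0.0258  0.0284] [245.  320.9]
mouldtop (array([559. , -74.7]), array([156.2, 125.8]), 15.09, 1053) [ 0.5425 -0.0696  0.0556] [230.8 335.5]
head (array([637.3, -53.2]), array([ 55.5, 237.4]), 15.38, 622) [ 0.6265 -0.0242  0.1914] [194.1 301.4]
hub (array([649.9, -35.3]), array([96.2, 45.6]), 54.56, 290) [ 0.649  -0.036   0.2174] [181.9 295.4]
handle (array([681.1, -11. ]), array([22.1, 18.1]), 31.49, 124) [ 0.68   -0.0087  0.2578] [171.4 280.1]
black (array([681.6,  -6.9]), array([18.4, 10.4]), 4.23, 83) [ 0.68   -0.0063  0.2507] [174.2 279.8]
```

View pics/c1.png

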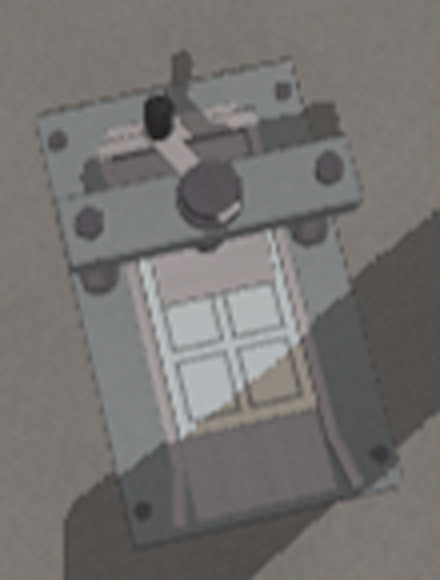

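The crop shows the handle at crop (158,118), the hub at (210,193) and the mould's near edge at about (250,420).

- **Axis:** (0.639, -0.054), yaw 15.2°.
- **Crank:** handle radius 60 mm (as it should be), crank angle about 1.24 rad.
- **Mould:** about 60 mm short of the stop.

I'll move to in front of the mould with the fingers shut.

```bash
python3 -m crank '[{"dp":[0.58,0.98,0],"angular":[0,0,1.4]},{"dp":[0.58,0.98,0],"angular":[0,0,0]},{"dp":[0.58,0.98,0],"angular":[0,0,0]},{"dp":[0.58,0.98,0],"angular":[0,0,0]},{"dp":[0.58,0.98,0],"angular":[0,0,0]},{"dp":[0.58,0.98,0],"angular":[0,0,0]},{"dp":[0.58,0.98,0],"angular":[0,0,0]},{"dp":[0.58,0.98,0],"angular":[0,0,0]},{"dp":[0.58,0.98,0],"angular":[0,0,0]},{"dp":[0.58,0.98,0],"angular":[0,0,0]},{"dp":[0.58,0.98,0],"angular":[0,0,0]},{"dp":[0.58,0.98,0],"angular":[0,0,0]},{"dp":[0.58,0.98,0],"angular":[0,0,0]},{"dp":[0.58,0.98,0],"angular":[0,0,0]},{"dp":[0.58,0.98,0],"angular":[0,0,0]},{"dp":[0.58,0.98,0],"angular":[0,0,0]},{"dp":[0.58,0.98,0],"angular":[0,0,0]},{"dp":[0,0,0],"angular":[0,0,0]},{"dp":[0,0,0],"angular":[0,0,0]}]' 1 40
```

```text
t: 2.0
tcp_pos: [0.4448, -0.1066, 0.2481]
tool_rot: [0.991, 0.133, -0.0, 0.0]
force: [0.5, 0.9, -0.9]
finger_gap: 0.002
gripper_force: 0.0
```

```bash
python3 -m crank '[{"dp":[0,0,-0.75],"angular":[0,0,0]},{"dp":[0,0,-0.75],"angular":[0,0,0]},{"dp":[0,0,-0.75],"angular":[0,0,0]},{"dp":[0,0,-0.75],"angular":[0,0,0]},{"dp":[0,0,-0.75],"angular":[0,0,0]},{"dp":[0,0,-0.75],"angular":[0,0,0]},{"dp":[0,0,-0.75],"angular":[0,0,0]},{"dp":[0,0,-0.75],"angular":[0,0,0]},{"dp":[0,0,-0.2],"angular":[0,0,0]},{"dp":[0,0,-0.2],"angular":[0,0,0]},{"dp":[0,0,0],"angular":[0,0,0]}]'
python3 - <<'E'
from station import vision
from h import *
s=vision.snapshot("side");cv2.imwrite("pics/s2.png",cv2.resize(s["image"][150:290,220:420],None,fx=4,fy=4,interpolation=2))
E
```

```text
t: 3.1
tcp_pos: [0.4447, -0.1077, 0.0562]
tool_rot: [0.991, 0.132, -0.0, -0.0]
force: [0.3, -0.6, 0.3]
finger_gap: -0.001
gripper_force: 0.0
```

View pics/s2.png

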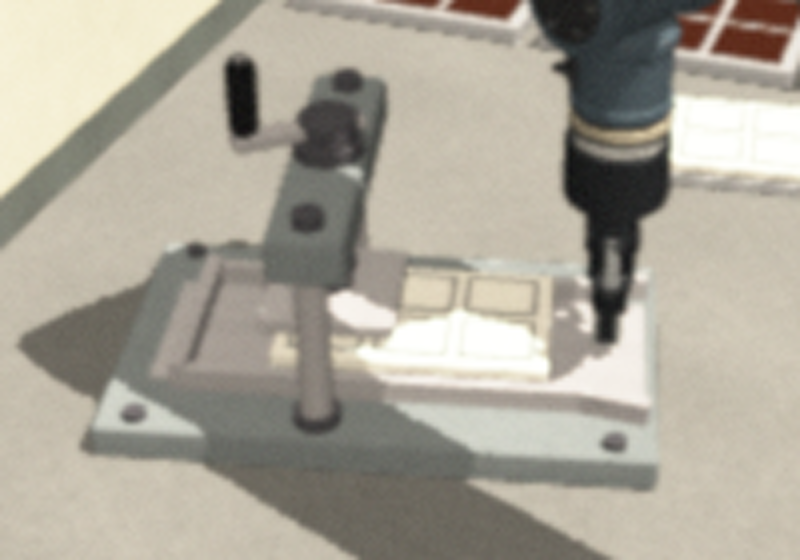

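The fingers (crop 605,335) stand over the bed centre line, clear of the mould's near end (crop 548,320). I'll approach and push slowly.

```bash
python3 -m crank '[{"dp":[0.135,0.037,0],"angular":[0,0,0]},{"dp":[0.135,0.037,0],"angular":[0,0,0]},{"dp":[0.135,0.037,0],"angular":[0,0,0]},{"dp":[0.135,0.037,0],"angular":[0,0,0]},{"dp":[0.135,0.037,0],"angular":[0,0,0]},{"dp":[0.135,0.037,0],"angular":[0,0,0]},{"dp":[0.1,0.027,0],"angular":[0,0,0]},{"dp":[0.1,0.027,0],"angular":[0,0,0]},{"dp":[0.1,0.027,0],"angular":[0,0,0]},{"dp":[0.1,0.027,0],"angular":[0,0,0]}]'
python3 -m crank '[{"dp":[0.1,0.027,0],"angular":[0,0,0]},{"dp":[0.1,0.027,0],"angular":[0,0,0]},{"dp":[0.1,0.027,0],"angular":[0,0,0]},{"dp":[0.1,0.027,0],"angular":[0,0,0]},{"dp":[0.1,0.027,0],"angular":[0,0,0]},{"dp":[0.1,0.027,0],"angular":[0,0,0]},{"dp":[0.1,0.027,0],"angular":[0,0,0]},{"dp":[0.1,0.027,0],"angular":[0,0,0]},{"dp":[0.1,0.027,0],"angular":[0,0,0]}]'
```

```text
t: 4.15
tcp_pos: [0.4802, -0.0968, 0.0562]
tool_rot: [0.991, 0.132, -0.001, -0.001]
force: [-2.5, -0.6, 2.1]
finger_gap: 0.006
gripper_force: 1.5
t: 5.05
tcp_pos: [0.5085, -0.0899, 0.0563]
tool_rot: [0.991, 0.132, 0.0, -0.0]
force: [-0.3, -1.0, -1.0]
finger_gap: -0.004
gripper_force: 0.8
```

```bash
python3 -m crank '[{"dp":[0.1,0.027,0],"angular":[0,0,0]},{"dp":[0.1,0.027,0],"angular":[0,0,0]},{"dp":[0.1,0.027,0],"angular":[0,0,0]},{"dp":[0.1,0.027,0],"angular":[0,0,0]},{"dp":[0.1,0.027,0],"angular":[0,0,0]}]'
python3 -m crank '[{"dp":[0.05,0.014,0],"angular":[0,0,0]},{"dp":[0.05,0.014,0],"angular":[0,0,0]}]'
python3 -m crank '[{"dp":[0.05,0.014,0],"angular":[0,0,0]},{"dp":[0,0,0],"angular":[0,0,0]}]'
```

```text
t: 5.55
tcp_pos: [0.5234, -0.0858, 0.0563]
tool_rot: [0.991, 0.132, -0.0, -0.0]
force: [-1.8, -0.2, -0.5]
finger_gap: -0.002
gripper_force: 0.8
t: 5.75
tcp_pos: [0.5262, -0.085, 0.0563]
tool_rot: [0.991, 0.132, -0.0, -0.0]
force: [-1.9, -0.8, -0.7]
finger_gap: 0.004
gripper_force: 1.1
t: 5.95
tcp_pos: [0.528, -0.0846, 0.0564]
tool_rot: [0.991, 0.132, 0.0, 0.0]
force: [-0.6, 0.6, -0.9]
finger_gap: -0.002
gripper_force: 0.5
```

```bash
python3 -m crank '[{"dp":[0.04,0.011,0],"angular":[0,0,0]},{"dp":[0.04,0.011,0],"angular":[0,0,0]}]' | grep -E "pos|force: \["
python3 -m crank '[{"dp":[0.04,0.011,0],"angular":[0,0,0]}]'| grep -E "pos|force: \["
python3 -m crank '[{"dp":[0.03,0.008,0],"angular":[0,0,0]}]'| grep -E "pos|force: \["
python3 -m crank '[{"dp":[0.03,0.008,0],"angular":[0,0,0]}]'| grep -E "pos|force: \["
```

```text
tcp_pos: [0.5298, -0.084, 0.0564]
force: [-1.8, -1.8, 0.3]
tcp_pos: [0.5311, -0.0836, 0.0564]
force: [-2.5, -1.2, 1.8]
tcp_pos: [0.5322, -0.0834, 0.0564]
force: [-2.3, -0.3, 1.5]
tcp_pos: [0.5322, -0.0833, 0.0564]
force: [-6.3, -3.2, 4.5]
```

```bash
python3 -m crank '[{"dp":[0.03,0.008,0],"angular":[0,0,0]},{"dp":[0,0,0],"angular":[0,0,0]}]' | grep -E "pos|force: \["
python3 -m crank '[{"dp":[0.02,0.005,0],"angular":[0,0,0]},{"dp":[0,0,0],"angular":[0,0,0]},{"dp":[0,0,0],"angular":[0,0,0]}]'| grep -E "pos|force: \["
```

```text
tcp_pos: [0.5322, -0.0833, 0.0564]
force: [-6.6, -3.8, 4.3]
tcp_pos: [0.5323, -0.0833, 0.0564]
force: [-7.2, -5.3, 4.9]
```

The force rises with no motion at 110.8 mm before the axis, exactly where home is expected, so the mould is home. I'll back off, rise and check.

```bash
python3 -m crank '[{"dp":[-0.3,-0.08,0],"angular":[0,0,0]},{"dp":[-0.9,-0.24,0],"angular":[0,0,0]},{"dp":[0,0,0.98],"angular":[0,0,0]},{"dp":[0,0,0.98],"angular":[0,0,0]},{"dp":[0,0,0.98],"angular":[0,0,0]},{"dp":[0,0,0.98],"angular":[0,0,0]},{"dp":[0,0,0.98],"angular":[0,0,0]},{"dp":[0,0,0.98],"angular":[0,0,0]},{"dp":[0,0,0.98],"angular":[0,0,0]},{"dp":[0,0,0.98],"angular":[0,0,0]},{"dp":[0,0,0.98],"angular":[0,0,0]},{"dp":[0,0,0.98],"angular":[0,0,0]},{"dp":[0,0,0],"angular":[0,0,0]}]' 0
python3 - <<'E'
from station import vision
from h import *
s=vision.snapshot("side");cv2.imwrite("pics/s3.png",cv2.resize(s["image"][150:290,220:420],None,fx=4,fy=4,interpolation=2))
P=cloud(s);z=P[...,2];W=np.zeros(z.shape,bool);W[150:280,235:392]=1
b=s["image"].min(-1)
for nm,m in {"mould":W&(z>.05)&(z<.062)&(b>110),"handle":W&(z>.235)&(z<.3)&(s["image"].max(-1)<60)}.items():
    k,l,st,_=cv2.connectedComponentsWithStats(m.astype(np.uint8));q=l==1+st[1:,4].argmax();p=P[q]
    d=(p[:,:2]-[.639,-.0537])@[.965,.262];print(nm,p.mean(0),rect(p),np.percentile(d,[1,3,50,99]))
E
```

```text
t: 8.25
tcp_pos: [0.5016, -0.0932, 0.355]
tool_rot: [0.991, 0.132, 0.006, 0.003]
force: [0.9, -0.1, 0.8]
finger_gap: 0.998
gripper_force: 0.0
mould [ 0.57216006 -0.05725221  0.05547049] (array([588.2, -66.4]), array([ 96.2, 123.9]), 15.07, 543) [-0.10020016 -0.09908627 -0.06861424 -0.00730083]
handle [ 0.67961979 -0.00637067  0.25505871] (array([679.6,  -5.6]), array([17.3, 10.2]), 19.99, 82) [0.04385693 0.04416258 0.05100469 0.06055732]
```

View pics/s3.png

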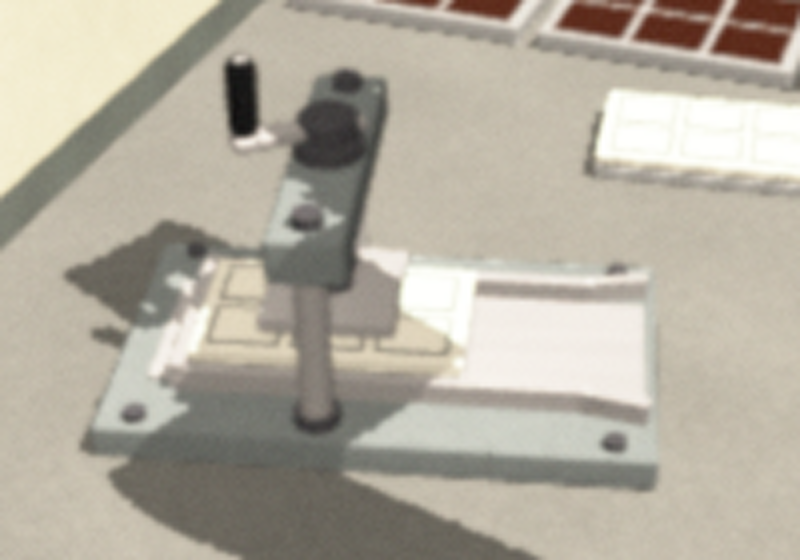

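The mould's near edge lies 100 mm in front of the axis (crop 470,310) and its far end is on the stop (crop 200,310), so it is home. The handle is at (240,95) in the crop, not moved. Now I go above the handle with the gripper open.

```bash
python3 -m crank '[{"dp":[0.86,0.38,0],"angular":[0,0,0]},{"dp":[0.86,0.38,0],"angular":[0,0,0]},{"dp":[0.86,0.38,0],"angular":[0,0,0]},{"dp":[0.86,0.38,0],"angular":[0,0,0]},{"dp":[0.86,0.38,0],"angular":[0,0,0]},{"dp":[0.86,0.38,0],"angular":[0,0,0]},{"dp":[0.86,0.38,0],"angular":[0,0,0]},{"dp":[0,0,0],"angular":[0,0,0]},{"dp":[0,0,0],"angular":[0,0,0]}]'
```

```text
t: 9.2
tcp_pos: [0.6787, -0.0121, 0.348]
tool_rot: [0.991, 0.133, -0.002, -0.001]
force: [-1.0, -0.1, 0.3]
finger_gap: 1.002
gripper_force: 0.0
```

```bash
python3 -m crank '[{"dp":[0.13,-0.03,-0.57],"angular":[0,0,0]},{"dp":[0,0,-0.57],"angular":[0,0,0]},{"dp":[0,0,-0.57],"angular":[0,0,0]},{"dp":[0,0,-0.57],"angular":[0,0,0]},{"dp":[0,0,-0.57],"angular":[0,0,0]},{"dp":[0,0,0],"angular":[0,0,0]}]' && python3 -m crank '[{"dp":[0,0,0],"angular":[0,0,0]},{"dp":[0,0,0],"angular":[0,0,0]},{"dp":[0,0,0],"angular":[0,0,0]},{"dp":[0,0,0],"angular":[0,0,0]},{"dp":[0,0,0],"angular":[0,0,0]},{"dp":[0,0,0],"angular":[0,0,0]}]' 1 50
```

```text
t: 9.8
tcp_pos: [0.6801, -0.0137, 0.2615]
tool_rot: [0.991, 0.132, -0.004, -0.001]
force: [-0.1, -0.5, -0.8]
finger_gap: 0.999
gripper_force: 0.0
t: 10.4
tcp_pos: [0.6835, -0.0138, 0.2659]
tool_rot: [0.991, 0.132, 0.001, 0.001]
force: [-0.4, -0.8, 4.0]
finger_gap: 0.234
gripper_force: 49.3
```

```bash
cat >tab.py <<'E'
import sys,numpy as np
x,y,step,n=map(float,sys.argv[1:5])
c=np.array([.639,-.0537]);p=np.array([x,y]);a=np.degrees(np.arctan2(*(p-c)[::-1]))
print("az",a.round(1),"crank",1.745-np.radians(a-15.2))
for i in range(int(n)):
    a-=step;t=c+.06*np.array([np.cos(np.radians(a)),np.sin(np.radians(a))])
    d=((t-p)/.03).round(2);p=p+d*.03;print(round(a),d.tolist())
E
python3 tab.py 0.6835 -0.0138 8 16
```

```text
az 41.9 crank 1.2793403819747475
34 [0.18, -0.22]
26 [0.14, -0.24]
18 [0.1, -0.26]
10 [0.07, -0.27]
2 [0.03, -0.27]
-6 [-0.01, -0.28]
-14 [-0.05, -0.28]
-22 [-0.09, -0.26]
-30 [-0.12, -0.25]
-38 [-0.16, -0.23]
-46 [-0.19, -0.21]
-54 [-0.21, -0.18]
-62 [-0.24, -0.15]
-70 [-0.25, -0.11]
-78 [-0.27, -0.08]
-86 [-0.28, -0.04]
```

```bash
python3 -m crank '[{"dp":[0.18,-0.22,0],"angular":[0,0,0]},{"dp":[0.14,-0.24,0],"angular":[0,0,0]},{"dp":[0.1,-0.26,0],"angular":[0,0,0]},{"dp":[0.07,-0.27,0],"angular":[0,0,0]}]' && python3 -m crank '[{"dp":[0.03,-0.27,0],"angular":[0,0,0]},{"dp":[-0.01,-0.28,0],"angular":[0,0,0]},{"dp":[-0.05,-0.28,0],"angular":[0,0,0]},{"dp":[-0.09,-0.26,0],"angular":[0,0,0]}]'
```

```text
t: 10.8
tcp_pos: [0.6973, -0.0402, 0.2659]
tool_rot: [0.991, 0.133, -0.0, -0.003]
force: [-3.1, 7.3, 6.9]
finger_gap: 0.235
gripper_force: 49.7
t: 11.2
tcp_pos: [0.6958, -0.073, 0.2659]
tool_rot: [0.991, 0.133, 0.003, -0.002]
force: [1.5, 8.0, 3.7]
finger_gap: 0.233
gripper_force: 49.4
```

```bash
python3 -m crank '[{"dp":[-0.12,-0.25,0],"angular":[0,0,0]},{"dp":[-0.16,-0.23,0],"angular":[0,0,0]},{"dp":[-0.19,-0.21,0],"angular":[0,0,0]},{"dp":[-0.21,-0.18,0],"angular":[0,0,0]}]' | grep -E "pos|force: \[" && python3 -m crank '[{"dp":[-0.24,-0.15,0],"angular":[0,0,0]},{"dp":[-0.25,-0.11,0],"angular":[0,0,0]},{"dp":[-0.27,-0.08,0],"angular":[0,0,0]},{"dp":[-0.28,-0.04,0],"angular":[0,0,0]}]' | grep -E "pos|force: \["; python3 tab.py 0.6432 -0.1136 6 30
```

```text
tcp_pos: [0.6769, -0.1004, 0.2659]
force: [5.7, 3.5, 1.8]
tcp_pos: [0.6463, -0.1136, 0.2659]
force: [6.9, -0.1, 0.2]
az -86.0 crank 3.5110840808037183
-92 [-0.21, -0.0]
-98 [-0.21, 0.02]
-104 [-0.2, 0.04]
-110 [-0.2, 0.06]
-116 [-0.2, 0.08]
-122 [-0.18, 0.1]
-128 [-0.17, 0.12]
-134 [-0.16, 0.14]
-140 [-0.14, 0.15]
-146 [-0.13, 0.17]
-152 [-0.11, 0.18]
-158 [-0.08, 0.19]
-164 [-0.07, 0.2]
-170 [-0.05, 0.2]
-176 [-0.03, 0.21]
-182 [0.0, 0.21]
-188 [0.02, 0.2]
-194 [0.04, 0.21]
-200 [0.06, 0.2]
-206 [0.08, 0.19]
-212 [0.1, 0.19]
-218 [0.12, 0.17]
-224 [0.14, 0.16]
-230 [0.15, 0.14]
-236 [0.17, 0.12]
-242 [0.18, 0.11]
-248 [0.19, 0.09]
-254 [0.2, 0.07]
-260 [0.2, 0.05]
-266 [0.21, 0.02]
```

```bash
cat >ana.py <<'E'
import sys,re,numpy as np
p=None
for l in sys.stdin:
    if l.startswith("tcp_pos"): p=np.array(eval(l.split(":")[1]))
    elif l.startswith("force"):
        f=np.array(eval(l.split(":")[1]));r=p[:2]-[.639,-.0537];a=np.arctan2(r[1],r[0]);
        c=1.745-(a-np.radians(15.2));c+=2*np.pi*(c<1.2)
        print("crank %.3f az %.1f r %.1f tang %.1f rad %.1f z %.1f"%(c,np.degrees(a),1e3*np.hypot(*r),-f[:2]@[np.sin(a),-np.cos(a)],f[:2]@[np.cos(a),np.sin(a)],f[2]))
    elif l[:6] not in("t: ","tool_r","finger","grippe") and not l.startswith("t:"): print(l)
E
{ python3 -m crank '[{"dp":[-0.21,0,0],"angular":[0,0,0]}]'
python3 -m crank '[{"dp":[-0.21,0.02,0],"angular":[0,0,0]}]'
python3 -m crank '[{"dp":[-0.2,0.04,0],"angular":[0,0,0]}]'
python3 -m crank '[{"dp":[-0.2,0.06,0],"angular":[0,0,0]}]'
python3 -m crank '[{"dp":[-0.2,0.08,0],"angular":[0,0,0]}]'
python3 -m crank '[{"dp":[-0.18,0.1,0],"angular":[0,0,0]}]'
python3 -m crank '[{"dp":[-0.17,0.12,0],"angular":[0,0,0]}]'
python3 -m crank '[{"dp":[-0.16,0.14,0],"angular":[0,0,0]}]'; } | python3 ana.py
```

```text
crank 3.568 az -89.2 r 60.3 tang 7.0 rad 1.1 z -1.6
crank 3.669 az -95.0 r 60.3 tang 6.6 rad 0.7 z -0.6
crank 3.770 az -100.8 r 60.3 tang 7.5 rad 0.5 z -0.4
crank 3.872 az -106.7 r 60.3 tang 6.9 rad 1.0 z -0.2
crank 3.979 az -112.8 r 60.3 tang 6.2 rad 1.8 z -0.7
crank 4.083 az -118.7 r 60.3 tang 7.2 rad 0.9 z -0.1
crank 4.185 az -124.6 r 60.2 tang 6.2 rad 1.8 z -1.2
crank 4.291 az -130.7 r 60.3 tang 7.2 rad 2.7 z 0.5
```

Steady at about 6.9 N, so there is no contact yet.

```bash
{ python3 -m crank '[{"dp":[-0.14,0.15,0],"angular":[0,0,0]}]'
python3 -m crank '[{"dp":[-0.13,0.17,0],"angular":[0,0,0]}]'
python3 -m crank '[{"dp":[-0.11,0.18,0],"angular":[0,0,0]}]'
python3 -m crank '[{"dp":[-0.08,0.19,0],"angular":[0,0,0]}]'
python3 -m crank '[{"dp":[-0.07,0.2,0],"angular":[0,0,0]}]'
python3 -m crank '[{"dp":[-0.05,0.2,0],"angular":[0,0,0]}]'
python3 -m crank '[{"dp":[-0.03,0.21,0],"angular":[0,0,0]}]'
python3 -m crank '[{"dp":[0,0.21,0],"angular":[0,0,0]}]'; } | python3 ana.py
```

```text
crank 4.396 az -136.7 r 60.2 tang 6.4 rad 1.9 z 0.9
crank 4.501 az -142.7 r 60.2 tang 6.3 rad 2.0 z 0.7
crank 4.607 az -148.8 r 60.2 tang 9.6 rad 2.2 z -0.0
crank 4.695 az -153.8 r 60.1 tang 10.8 rad 3.5 z -0.3
crank 4.796 az -159.6 r 60.1 tang 11.8 rad 3.1 z 2.3
crank 4.901 az -165.6 r 60.1 tang 10.8 rad 3.0 z 1.5
crank 5.008 az -171.8 r 60.1 tang 11.8 rad 2.4 z 2.9
crank 5.115 az -177.9 r 60.0 tang 11.4 rad 3.4 z 3.2
```

Contact came at about 4.56 rad (force stepped from 6.8 N to about 10 N), so the target is about 6.13 rad, azimuth −236°. I'll wind to just short of it and settle.

```bash
{ python3 -m crank '[{"dp":[0.02,0.2,0],"angular":[0,0,0]},{"dp":[0.04,0.21,0],"angular":[0,0,0]}]'
python3 -m crank '[{"dp":[0.06,0.2,0],"angular":[0,0,0]},{"dp":[0.08,0.19,0],"angular":[0,0,0]}]'
python3 -m crank '[{"dp":[0.1,0.19,0],"angular":[0,0,0]},{"dp":[0.12,0.17,0],"angular":[0,0,0]}]'
python3 -m crank '[{"dp":[0.14,0.16,0],"angular":[0,0,0]},{"dp":[0.15,0.14,0],"angular":[0,0,0]}]'
python3 -m crank '[{"dp":[0,0,0],"angular":[0,0,0]},{"dp":[0,0,0],"angular":[0,0,0]}]'; } | python3 ana.py
```

```text
crank 5.324 az 170.1 r 60.0 tang 11.7 rad 3.6 z 4.8
crank 5.535 az 158.1 r 59.9 tang 12.1 rad 1.8 z 6.6
crank 5.745 az 146.0 r 59.9 tang 12.1 rad 0.4 z 8.4
crank 5.950 az 134.3 r 59.9 tang 12.5 rad -0.4 z 9.5
crank 5.968 az 133.2 r 59.8 tang 9.5 rad -0.6 z 8.4
```

```bash
{ python3 -m crank '[{"dp":[0.12,0.11,0],"angular":[0,0,0]},{"dp":[0.13,0.09,0],"angular":[0,0,0]}]'
python3 -m crank '[{"dp":[0,0,0],"angular":[0,0,0]},{"dp":[0,0,0],"angular":[0,0,0]},{"dp":[0,0,0],"angular":[0,0,0]}]'; } | python3 ana.py
```

```text
crank 6.106 az 125.3 r 59.8 tang 12.4 rad -2.3 z 8.8
crank 6.120 az 124.5 r 59.8 tang 9.7 rad -2.2 z 7.7
```

```bash
python3 -m crank '[{"dp":[-0.04,-0.03,0],"angular":[0,0,0]},{"dp":[-0.03,-0.02,0],"angular":[0,0,0]},{"dp":[0,0,0],"angular":[0,0,0]}]' | python3 ana.py
python3 -m crank '[{"dp":[0,0,0],"angular":[0,0,0]},{"dp":[0,0,0],"angular":[0,0,0]},{"dp":[0,0,0],"angular":[0,0,0]},{"dp":[0,0,0],"angular":[0,0,0]},{"dp":[0,0,0],"angular":[0,0,0]},{"dp":[0,0,0],"angular":[0,0,0]}]' 0
```

```text
crank 6.114 az 124.9 r 59.8 tang 4.3 rad -1.3 z 5.9
t: 16.0
tcp_pos: [0.6051, -0.0028, 0.2647]
tool_rot: [0.991, 0.132, -0.0, -0.0]
force: [-0.7, -0.0, 0.6]
finger_gap: 1.002
gripper_force: 0.0
```

Released. I'll lift straight up, pull back and check.

```bash
python3 -m crank '[{"dp":[0,0,0.4],"angular":[0,0,0]},{"dp":[0,0,0.8],"angular":[0,0,0]},{"dp":[0,0,0.8],"angular":[0,0,0]},{"dp":[0,0,0.8],"angular":[0,0,0]},{"dp":[0,0,0.8],"angular":[0,0,0]},{"dp":[-0.8,-0.5,0],"angular":[0,0,0]},{"dp":[-0.8,-0.5,0],"angular":[0,0,0]},{"dp":[-0.8,-0.5,0],"angular":[0,0,0]},{"dp":[-0.8,-0.5,0],"angular":[0,0,0]},{"dp":[-0.8,-0.5,0],"angular":[0,0,0]},{"dp":[0,0,0],"angular":[0,0,0]},{"dp":[0,0,0],"angular":[0,0,0]}]'
python3 - <<'E'
from station import vision
from h import *
s=vision.snapshot("side");cv2.imwrite("pics/s4.png",s["image"])
P=cloud(s);z=P[...,2];W=np.zeros(z.shape,bool);W[150:280,235:392]=1
I=s["image"]
for nm,m in {"mould":W&(z>.05)&(z<.062)&(I.min(-1)>110),"handle":W&(z>.225)&(z<.3)&(I.max(-1)<60)}.items():
    k,l,st,_=cv2.connectedComponentsWithStats(m.astype(np.uint8));q=l==1+st[1:,4].argmax();p=P[q]
    d=(p[:,:2]-[.639,-.0537])@[.965,.262]
    c=p.mean(0)+np.array([.37,-.93,0])*.0086*(nm=="handle");r=c[:2]-[.639,-.0537]
    print(nm,c,np.percentile(d,[1,3]),"az",np.degrees(np.arctan2(r[1],r[0])),np.hypot(*r))
E
```

```text
t: 17.2
tcp_pos: [0.4854, -0.0782, 0.3739]
tool_rot: [0.991, 0.132, 0.001, 0.0]
force: [0.1, -0.1, -0.4]
finger_gap: 1.002
gripper_force: 0.0
mould [ 0.57031535 -0.05833946  0.05562138] [-0.10010094 -0.099023  ] az -176.13569932127973 0.0688411664564968
handle [ 0.60457043 -0.00614802  0.25164883] [-0.03044471 -0.03030579] az 125.90606747882238 0.058707631688450314
```

View pics/s4.png

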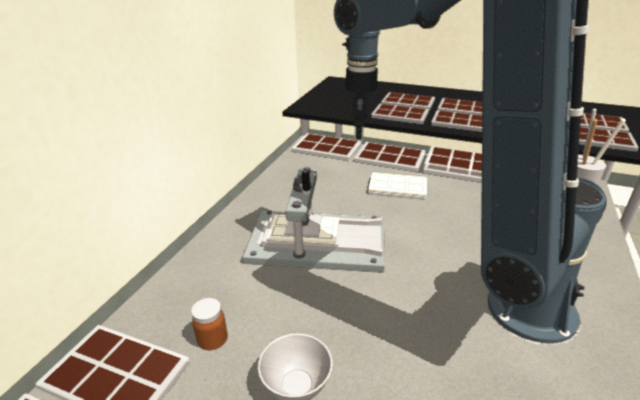

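The mould is home (308,233), the handle stayed at azimuth 125° (308,180), the bystanders have not moved, and the arm is clear. Handing in.

```bash
python3 -c "from station import order;print(order.sign_off())"
```

```text
the job is handed in; nothing more can be done
None
```

The mould is home against the stop; I felt the platen bear at about 4.56 rad, wound one quarter turn more to about 6.12 rad, let go with the arm clear, and handed in at about 17 s of the 67 s allowed; the verdict was not shown.

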